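# Lift the choke basket off its drip stand and set it in the oven tray

### The job

The dipped chokes have finished draining. Take their wire basket by the black handle, lift it up and out of both hooks of the drip stand, keeping it level so that it neither swings nor catches, and put it down flat inside the aluminium oven tray, letting go only once it is down. All three chokes must stay in the basket; leave the stand in its place and do not disturb the bottle and the jar.

Things in the scene. Friction and masses are not known exactly. Their poses are not given: they have to be found in the camera images.
- basket: Stainless wire basket, open on top: tub 88 (x) x 116 (y) x 44 mm high, floor 2 mm, about 0.3 kg (varies). Origin at the centre of its underside, z up, y along its long side, pins and handle. A 10 mm wide strap on each end wall carries the bow handle rigidly. It balances below its pins: on the stand it hangs upright, underside 50 mm above the bench, and swings about the pins if pushed.
- basket_handle (a point): Centre of the basket's black grip: flat-sided bar 14 mm thick (x), 70 mm long (y), 20 mm high, 112 mm above the basket's underside, on its centre line; axes as the basket's. Hung, it is 162 mm above the bench. Below it is free space down to the rim (58 mm); at both its ends a 10 mm wide steel bow goes on to the end straps at y = +-59 mm.
- basket_pin_left (a point): Middle of the basket's trunnion pin at +y, 68 mm from the centre line, its axis 60 mm above the underside: a round pin of 8 mm diameter that sticks out along y from the strap and ends in a 14 mm collar (158 mm over both collars).
- basket_pin_right (a point): Middle of the basket's pin at -y.
- stand: Dark steel drip stand, loose, about 2.4 kg. Origin at the centre of its underside, z up: base plate 130 (x) x 176 (y) mm with a shallow drip pan, and at y = +-68 mm two upright plates 4 mm thick, each ending in a hook open upward for a basket pin.
- hook_left (a point): Pin axis seat of the stand's +y hook, 110 mm above the bench: a V seat at the foot of a slot 12 mm wide, between a lip on the stand's -x side (top at 126 mm) and a horn on its +x side (top at 144 mm). The pins have about 5 mm play along y. Raised 45 mm the pins are clear of both hooks; only raised 100 mm does the tub also pass over them sideways.
- hook_right (a point): Pin axis seat of the stand's -y hook, shaped alike.
- tray: Empty pale aluminium oven tray, flat and loose on the bench, about 0.4 kg: 124 (x) x 152 (y) mm outside, walls 2 mm thick, 24 mm high with the rim, top of the floor 5 mm above its underside, a small wire loop at either short end. Inside 120 x 148 mm: 16 mm to spare all round the basket when long sides are parallel. Origin at the centre of its underside, z up, y along its long side.
- flux_bottle: Bystander: amber bottle with a white nozzle, 32 mm diameter, 80 mm tall, standing; origin at the centre of its underside.
- paste_jar: Bystander: green jar with a white lid, 50 mm diameter, 72 mm tall, standing; origin at the centre of its underside.
- core_a (a point): Centre of the windings of one of the three chokes in the basket: copper-coloured ring about 30 mm across and 10 mm thick with two stiff leads, 30 g, lying loose on the basket's floor, at the start 7 mm above the underside.
- core_b (a point): Centre of the windings of one of the three chokes in the basket: copper-coloured ring about 30 mm across and 10 mm thick with two stiff leads, 30 g, lying loose on the basket's floor, at the start 7 mm above the underside.
- core_c (a point): Centre of the windings of one of the three chokes in the basket: copper-coloured ring about 30 mm across and 10 mm thick with two stiff leads, 30 g, lying loose on the basket's floor, at the start 7 mm above the underside.

How it is judged (in metres and radians):
On the way, in this order (a step that is already met when the one before it is completed fails the run):
1. the basket is lifted free of both hooks, level (within about 14 degrees), at least 22 mm above where it hung and touching the stand no more (z of basket in the frame of stand above 0.072 m and angle between basket's own z axis and vertical below 0.25 rad and contact force between basket and stand below 0.2 N), for 0.2 s.
2. the basket is lowered into the tray, to within 15 mm of the tray's floor, while still held in the fingers (z of basket in the frame of tray below 0.02 m and horizontal distance between basket and tray below 0.03 m and contact force between the fingers and basket above 0.5 N), for 0.1 s.
At the end, for the whole second after the job is handed in: the basket stands flat on the floor of the tray, inside its walls (underside within 6 mm of the floor, tilt under 4.5 degrees), at rest; all three chokes lie inside the basket below its rim; the stand is upright within 30 mm of where it was (z of basket in the frame of tray below 0.011 m and horizontal distance between basket and tray below 0.03 m and angle between basket's own z axis and vertical below 0.08 rad and linear speed of basket below 0.02 m/s and angle between each of tray, stand's own z axis and vertical below 0.05 rad and x of core_a in the frame of basket between -0.044 and 0.044 m and y of core_a in the frame of basket between -0.058 and 0.058 m and z of each of core_a, core_b, core_c in the frame of basket below 0.042 m and x of core_b in the frame of basket between -0.044 and 0.044 m and y of core_b in the frame of basket between -0.058 and 0.058 m and x of core_c in the frame of basket between -0.044 and 0.044 m and y of core_c in the frame of basket between -0.058 and 0.058 m and distance of stand from where it was at the start of the episode below 0.03 m); the robot touches nothing.
It fails at once if the basket tips by more than 26 degrees (angle between basket's own z axis and vertical above 0.45 rad).
It fails at once if the stand is dragged more than 30 mm or tipped (distance of stand from where it was at the start of the episode above 0.03 m or angle between stand's own z axis and vertical above 0.12 rad).
It fails at once if the bottle or the jar is knocked over or pushed more than 30 mm (distance of any of flux_bottle, paste_jar from where it was at the start of the episode above 0.03 m or angle between any of flux_bottle, paste_jar's own z axis and vertical above 0.3 rad).
It also fails if it takes over 48 s, if anything falls off the work surface, if the arm or the gripper's body presses on something with over 40 N, if the wrist force passes 120 N, or if a joint passes its speed limit or range.

### The arm

A 7-joint arm with a two-finger parallel gripper is mounted at the origin on the work surface; the furniture and walls round the work are solid. World frame = base frame: x ahead of the robot, y to its left, z up, the work surface at z = 0. Lengths are in m, angles in degrees, forces in N, time in s.
With the tool pointing down it reaches from about 0.425 to 0.875 m from the base axis. Payload 4.7 kg.
Tool frame: the origin (TCP) lies at the very end of the fingers, on their centre line; the grasp point (between the pads) lies env.hold_point_z behind it (env.hold_point_z is the distance from the TCP to the grasp point, in m); z points along the fingers, y is the line along which they close (so a half turn about z gives the same grasp; the last joint's range is limited). The gripper opens to 87 mm and grips with 3 to 60 N. Pads are 19 mm wide; open, the fingers measure 117 mm over their backs; the gripper's body (75 mm by 190 mm) begins 51 mm behind the grasp point.
Start: joints at [46.53, 18.392, -4.016, 83.108, 1.295, 78.541, -3.26], TCP at [0.454, -0.465, 0.223] pointing down, gripper open.
Joint ranges: [-163.93, 163.93], [-17.29, 119.83], [-79.2, 71.16], [3.27, 140.29], [-89.18, 269.18], [5.43, 117.66], [-154.24, 154.24]. Speed limits (degrees/s): [147.25, 147.25, 180, 180, 180, 180, 180].

### API

Orientations are given as [roll, pitch, yaw] about the fixed x, y, z axes, in that order (R = Rz(yaw) Ry(pitch) Rx(roll)).
In Python, from cell import env gives the robot as it stands.
- The arm moves only by the shell command python3 -m jog 'ROWS' [FORCE]. ROWS is JSON, a list of rows, each an object with "dp": the shift along the tool's x, y, z in cm, a list of three; "twist": the turn about the tool's z in degrees; "fingers": the opening, from 0 (shut) to 1 (fully open). A call has 1 to 8 rows; each row is the pose to reach, as a shift and turn from the pose commanded when the call began, along the tool's axes at that moment; what a row does not reach only later rows make up. A row lasts 1/8 s, in which the tool goes at most 62.5 mm and 10.7 degrees, less where a joint would pass 70% of its speed; a pose out of reach is approached as far as the arm can. A call with a gripper value outside its range is refused whole. The fingers move at their own pace and stop on an object; FORCE is the grip in N (left out, the last holds). Time passes only in rows, so rows that repeat a pose let the fingers close. It gives the time, the measured TCP pose, the force, the opening and the grip force at its end, in the units of the state.
- env.get_obs(): the state, without advancing time (a new reading comes with each control period).
- env.read_camera(name): name is "scene" or "top"; returns a dict with "pixels" (384x512x3 uint8, blue, green, red), "depth" (384x512 float32, m along the optical axis (not along the pixel's ray), 0 where there is no reading), "fx", "fy", "cx", "cy" (pixels), "k1" (the pictures are not rectified: a ray, as slopes to the right and down, at radius r is drawn at 1 + k1 r^2 times it, then the intrinsics apply), "rvec" (rotation vector, rad) and "tvec" (3), from world to camera coordinates, as OpenCV has them. Camera axes: x right, y down, z forward; pixel columns grow to the right and rows downward; lengths in m; the calibration is good to about 2 mm. A picture is of the moment at which its call begins.
- env.sign_off(): hands the job in; it is judged then, once.
The state is a dict: "time_s": time; "qpos": joint angles; "joint_velocities": joint speeds; "effort": joint torques, N m; "tool_pos": TCP position; "tool_rot": TCP orientation; "force": force on the tool from outside, world axes, zero at the start; "wrist_torque": the same for the moment, N m; "grip_width": finger opening in m; "grasp_force": force on a finger pad.
Only numpy, scipy, OpenCV 4.12 (cv2) and the standard library are available. Lean on these libraries where they do the work, as an engineer would, in place of code of your own. Each camera call takes 0.05 s, during which the arm holds its last target. There are 200 camera calls.

## Working session

There is one attempt and no reset: what is moved stays moved. The work goes in short steps, Python scripts to look and compute and a shell command to move; the robot and the scene stay as the last step left them, time stands still between calls to the robot, and variables do not carry over. Pictures are saved under pics/ and viewed, at most 10 in all, crops included, and the job is handed in when it is done.

```bash
mkdir -p pics; cat > h.py <<'E'
import numpy as np, cv2
from cell import env
def grab(n,save=None):
    c=env.read_camera(n)
    if save: cv2.imwrite('pics/'+save,c['pixels'])
    return c
def cloud(c):
    K=np.array([[c['fx'],0,c['cx']],[0,c['fy'],c['cy']],[0,0,1.]])
    h,w=c['depth'].shape
    u,v=np.meshgrid(np.arange(w),np.arange(h))
    p=cv2.undistortPoints(np.stack([u,v],-1).reshape(-1,1,2).astype(np.float64),K,np.array([c['k1'],0,0,0.])).reshape(h,w,2)
    d=c['depth'][...,None]
    P=np.concatenate([p*d,d],-1)
    R=cv2.Rodrigues(np.array(c['rvec'],float))[0]
    X=(P-np.array(c['tvec']).ravel())@R
    X[c['depth']<=0]=np.nan
    return X
E
python3 - <<'E'
from h import *
for n in('scene','top'):
    c=grab(n,n+'0.png'); X=cloud(c); np.save(n+'0.npy',X)
    R=cv2.Rodrigues(np.array(c['rvec'],float))[0]; print(n,-R.T@np.array(c['tvec']).ravel(),R[2],c['k1'])
o=env.get_obs();print(o['time_s'],o['tool_pos'],o['tool_rot'],o['grip_width'],env.hold_point_z)
E
```

```text
scene [0.58026368 0.75375224 0.87048004] [ 0.00241187 -0.73628551 -0.67666671] 0.05227732620626292
top [ 0.40610532 -0.06348454  1.51281505] [ 0.1488396 -0.0037614 -0.9888542] 0.05681988138408808
0.1 [ 0.453419   -0.46503302  0.22156191] [-1.79900704e+02  5.45782803e-03  4.42821789e+01] 0.08737941254845924 0.0187
```

View pics/scene0.png

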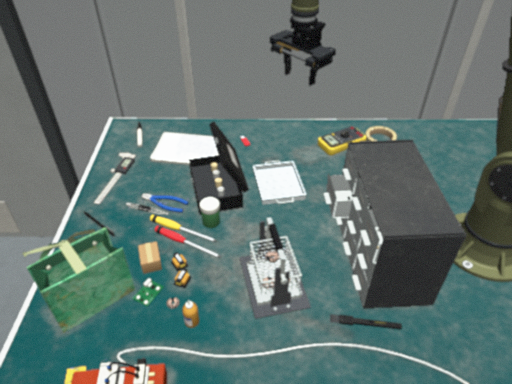

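View pics/top0.png

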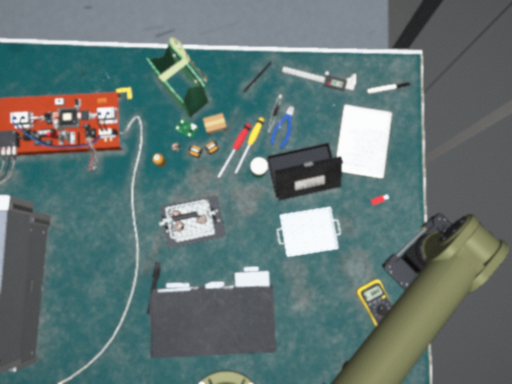

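The scene view shows the stand and basket at about (275,270), tray at (279,182), jar at (209,210) and bottle at (190,315). In the top view the stand is at (190,220), the tray at (308,231), the open toolbox at (305,170) and a tall cabinet at (212,315). Next I measure them.

```bash
python3 - <<'E'
from h import *
def rect(n,P):
    P=P.astype(np.float32); r=cv2.minAreaRect(P[:,:2]*1000); b=cv2.boxPoints(r); 
    e=b[1]-b[0]; f=b[2]-b[1]; L=e if np.hypot(*e)>np.hypot(*f) else f
    print(n,len(P),'c',np.round(r[0],1),'size',np.round(r[1],1),'long ang',round(float(np.degrees(np.arctan2(L[1],L[0])))%180,1),'z',np.round(np.nanpercentile(P[:,2],[2,50,98]),3))
for n in('top','scene'):
    X=np.load(n+'0.npy'); im=cv2.imread(f'pics/{n}0.png'); hsv=cv2.cvtColor(im,cv2.COLOR_BGR2HSV)
    w={'top':(slice(190,250),slice(150,235)),'scene':(slice(205,320),slice(235,315))}[n]
    t={'top':(slice(200,262),slice(272,346)),'scene':(slice(155,210),slice(245,310))}[n]
    P=X[w].reshape(-1,3); H=hsv[w].reshape(-1,3)
    g=P[(P[:,2]>.145)&(P[:,2]<.19)]; dark=P[(P[:,2]>.145)&(P[:,2]<.19)&(H[:,2]<60)]
    if len(g)>3: rect(n+' z>.145',g)
    if len(dark)>3: rect(n+' grip dark',dark)
    s=P[(P[:,2]>.085)&(P[:,2]<.1)]; rect(n+' rim',s)
    T=X[t].reshape(-1,3); HT=hsv[t].reshape(-1,3)
    m=(HT[:,1]<50)&(HT[:,2]>140); rect(n+' tray',T[m&(T[:,2]<.04)])
    mask=np.zeros(im.shape[:2],np.uint8); mask[t]=((hsv[t][...,1]<50)&(hsv[t][...,2]>140))*255
    mask=cv2.morphologyEx(mask,cv2.MORPH_OPEN,np.ones((7,7)))
    Y=X[mask>0]; rect(n+' tray open',Y[np.isfinite(Y[:,2])])
X=np.load('top0.npy')
for n,(u,v) in dict(jar=(259,166),bottle=(158,159)).items():
    Q=X[v-3:v+4,u-3:u+4].reshape(-1,3);print(n,np.nanmedian(Q,0).round(3))
# obstacles: heights > 0.1
for a,(r,c) in dict(toolbox=((140,200),(265,345)),cab=((265,360),(145,280))).items():
    Q=X[r[0]:r[1],c[0]:c[1]].reshape(-1,3);Q=Q[Q[:,2]>.05];print(a,np.nanpercentile(Q,[1,99],axis=0).round(3))
a=cv2.imread('pics/top0.png')[180:260,145:240];b=cv2.imread('pics/scene0.png')[200:325,230:320]
cv2.imwrite('pics/z.png',np.hstack([cv2.resize(a,(475,400),interpolation=cv2.INTER_CUBIC),cv2.resize(b,(288,400),interpolation=cv2.INTER_CUBIC)]))
E
```

```text
top z>.145 218 c [539.3 123.8] size [ 17.5 125.6] long ang 99.7 z [0.157 0.168 0.175]
top rim 181 c [540.7 117.7] size [ 89.9 137.2] long ang 103.1 z [0.087 0.093 0.099]
top tray 2545 c [ 519.7 -234.6] size [135.6 198.4] long ang 100.8 z [-0.003  0.005  0.027]
top tray open 2408 c [ 520.7 -239.6] size [135.5 177. ] long ang 100.5 z [-0.003  0.005  0.027]
scene z>.145 328 c [543.7 121.3] size [ 22.  137.5] long ang 103.7 z [0.147 0.168 0.174]
scene grip dark 143 c [539.6 125.4] size [11.9 64.1] long ang 102.4 z [0.165 0.172 0.175]
scene rim 355 c [539.3 121.9] size [ 90.1 141. ] long ang 103.5 z [0.085 0.093 0.099]
scene tray 1881 c [ 485.6 -250.9] size [193.5 221.5] long ang 100.4 z [0.001 0.006 0.025]
scene tray open 1854 c [ 511.9 -244.9] size [139.6 219.1] long ang 100.4 z [0.001 0.006 0.025]
jar [ 0.702 -0.08   0.072]
bottle [0.716 0.22  0.06 ]
toolbox [[ 0.61  -0.311  0.052]
 [ 0.77  -0.106  0.178]]
cab [[ 0.191 -0.12   0.081]
 [ 0.393  0.181  0.243]]
```

View pics/z.png

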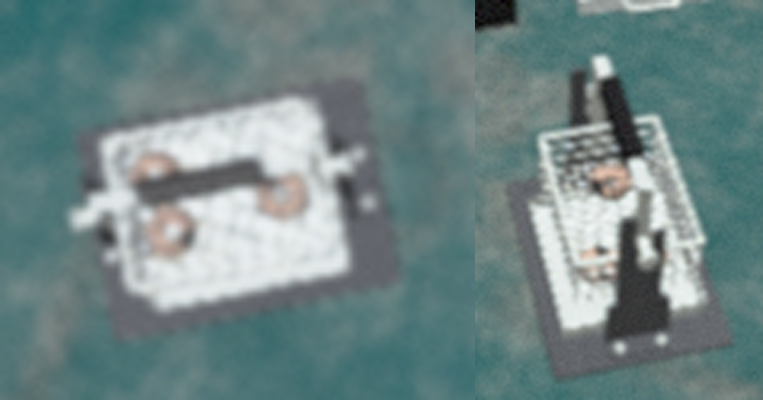

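The crop shows the basket hung on the stand with its long axis near 102°. The black grip lies along the middle, at about (200,180) in the crop, with the three copper chokes around it. Next I refine the grip and tray by ray casts onto their known heights.

```bash
cat >> h.py <<'E'
def ray(c,uv,z):
    K=np.array([[c['fx'],0,c['cx']],[0,c['fy'],c['cy']],[0,0,1.]])
    p=cv2.undistortPoints(np.array(uv,float).reshape(-1,1,2),K,np.array([c['k1'],0,0,0.])).reshape(-1,2)
    R=cv2.Rodrigues(np.array(c['rvec'],float))[0]; C=-R.T@np.array(c['tvec']).ravel()
    d=np.c_[p,np.ones(len(p))]@R
    return C+d*((z-C[2])/d[:,2])[:,None]
def blob(m,k=0):
    if k: m=cv2.morphologyEx(m,cv2.MORPH_OPEN,np.ones((k,k)))
    cs=cv2.findContours(m,cv2.RETR_EXTERNAL,cv2.CHAIN_APPROX_NONE)[0]
    return max(cs,key=cv2.contourArea).reshape(-1,2)
def rect(n,P):
    r=cv2.minAreaRect(P[:,:2].astype(np.float32)*1000); b=cv2.boxPoints(r)
    e=b[1]-b[0]; f=b[2]-b[1]; L=e if np.hypot(*e)>np.hypot(*f) else f
    print(n,'c',np.round(r[0],1),'size',np.round(r[1],1),'ang',round(float(np.degrees(np.arctan2(L[1],L[0])))%180,1))
E
python3 - <<'E'
from h import *
for n,tw,gw in(('top',(200,262,270,350),(200,235,165,205)),('scene',(155,210,245,310),(212,255,255,290))):
    c=grab(n); hsv=cv2.cvtColor(c['pixels'],cv2.COLOR_BGR2HSV)
    m=np.zeros(hsv.shape[:2],np.uint8); s=np.s_[tw[0]:tw[1],tw[2]:tw[3]]
    m[s]=((hsv[s][...,1]<55)&(hsv[s][...,2]>130))*255
    rect(n+' tray',ray(c,blob(m,9),.022))
    X=cloud(c); m[:]=0; s=np.s_[gw[0]:gw[1],gw[2]:gw[3]]
    m[s]=((hsv[s][...,2]<90)&(X[s][...,2]>.15))*255
    rect(n+' grip',ray(c,blob(m),.17))
E
```

```text
top tray c [ 519.6 -240.9] size [134.1 181.6] ang 100.5
top grip c [540.2 133.2] size [ 2.7 13.4] ang 91.3
scene tray c [ 514.1 -228.7] size [135.3 198.1] ang 100.2
scene grip c [540.1 125.9] size [17.1 73. ] ang 103.2
```

Grip is near (0.540, 0.123) with axis 102.5°, and the tray is near (0.519, -0.240) with axis 100.5°. I'll approach above the basket at the current height.

```bash
python3 -m jog '[{"dp":[4.7,-3.6,0],"twist":-6,"fingers":1},{"dp":[9.4,-7.2,0],"twist":-12,"fingers":1},{"dp":[14.1,-10.8,0],"twist":-18,"fingers":1},{"dp":[18.8,-14.4,0],"twist":-24,"fingers":1},{"dp":[23.5,-18,0],"twist":-30,"fingers":1},{"dp":[28.2,-21.6,0],"twist":-36,"fingers":1},{"dp":[32.9,-25.2,0],"twist":-42,"fingers":1},{"dp":[37.6,-28.8,0],"twist":-48,"fingers":1}]' 25
```

```text
time_s: 1.2
tool_pos: [0.5219, 0.0051, 0.2227]
tool_rot: [180.0, 0.0, 92.5]
force: [0.5, -0.0, 0.5]
grip_width: 0.0871
grasp_force: 0.0
```

```bash
python3 -m jog '[{"dp":[5,1,0],"twist":-5,"fingers":1},{"dp":[9,1.8,0],"twist":-10,"fingers":1},{"dp":[11.7,2.3,0],"twist":-10,"fingers":1},{"dp":[11.7,2.3,0],"twist":-10,"fingers":1},{"dp":[11.7,2.3,0],"twist":-10,"fingers":1}]'
python3 - <<'E'
from h import *
print(env.get_obs()['tool_pos'])
c=grab('scene','s1.png');X=cloud(c)
a=c['pixels'][150:330,200:350];d=grab('top')['pixels'][170:270,130:250]
cv2.imwrite('pics/z1.png',np.hstack([cv2.resize(a,(400,480),interpolation=cv2.INTER_CUBIC),cv2.resize(d,(400,480))]))
E
```

```text
time_s: 1.82
tool_pos: [0.5402, 0.1198, 0.2223]
tool_rot: [-180.0, 0.1, 102.2]
force: [-0.4, 0.0, -1.4]
grip_width: 0.0868
grasp_force: 0.0
[0.54021876 0.11978513 0.2222847 ]
```

View pics/z1.png

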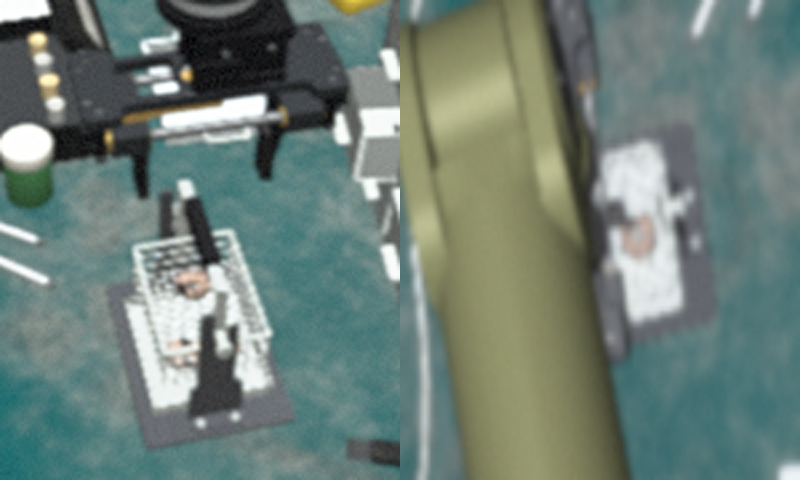

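The open fingers straddle the grip (scene crop: fingers at (142,170) and (265,150), grip at (197,215)). Going down.

```bash
python3 -m jog '[{"dp":[0.2,0,3],"twist":0,"fingers":1},{"dp":[0.3,0,6],"twist":0,"fingers":1},{"dp":[0.3,0,7.5],"twist":0,"fingers":0.7},{"dp":[0.3,0,7.9],"twist":0,"fingers":0.4},{"dp":[0.3,0,7.9],"twist":0,"fingers":0.3},{"dp":[0.3,0,7.9],"twist":0,"fingers":0.25},{"dp":[0.3,0,7.9],"twist":0,"fingers":0.22},{"dp":[0.3,0,7.9],"twist":0,"fingers":0.2}]' 10
python3 -m jog '[{"dp":[0,0,0],"twist":0,"fingers":0.1},{"dp":[0,0,0],"twist":0,"fingers":0},{"dp":[0,0,0],"twist":0,"fingers":0},{"dp":[0,0,0],"twist":0,"fingers":0}]' 30
```

```text
time_s: 2.92
tool_pos: [0.5398, 0.1241, 0.144]
tool_rot: [180.0, 0.0, 102.3]
force: [-0.3, -0.1, -0.8]
grip_width: 0.0348
grasp_force: 0.0
time_s: 3.42
tool_pos: [0.5391, 0.124, 0.1434]
tool_rot: [-179.9, 0.0, 102.3]
force: [-2.2, -1.0, 1.9]
grip_width: 0.014
grasp_force: 29.8
```

Gripped at 14 mm. Lifting slowly.

```bash
python3 -m jog '[{"dp":[0,0,-0.3],"twist":0,"fingers":0},{"dp":[0,0,-0.9],"twist":0,"fingers":0},{"dp":[0,0,-1.6],"twist":0,"fingers":0},{"dp":[0,0,-2.3],"twist":0,"fingers":0},{"dp":[0,0,-3],"twist":0,"fingers":0},{"dp":[0,0,-3.6],"twist":0,"fingers":0},{"dp":[0,0,-4],"twist":0,"fingers":0},{"dp":[0,0,-4],"twist":0,"fingers":0}]' 40
python3 - <<'E'
from h import *
c=grab('scene')
a=c['pixels'][130:330,190:350]
cv2.imwrite('pics/z2.png',cv2.resize(a,(480,600),interpolation=cv2.INTER_CUBIC))
E
```

```text
time_s: 4.42
tool_pos: [0.5398, 0.1241, 0.1839]
tool_rot: [180.0, 0.0, 102.3]
force: [1.0, -0.2, -4.0]
grip_width: 0.0137
grasp_force: 39.7
```

View pics/z2.png

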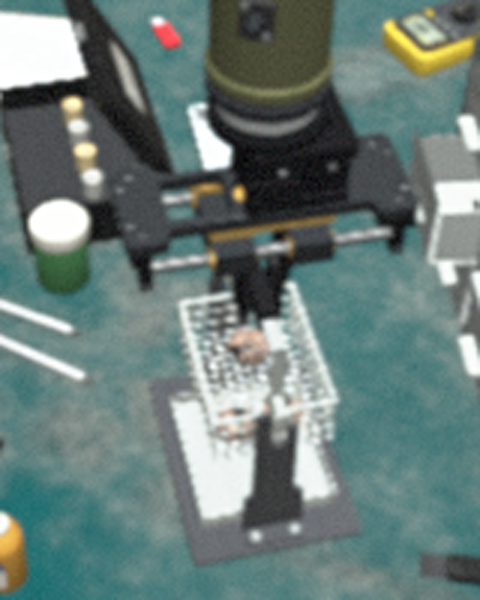

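The basket is rising level with its chokes inside (rim near (260,340)), and the stand hasn't moved. Raising on to 11 cm.

```bash
python3 -m jog '[{"dp":[0,0,-0.5],"twist":0,"fingers":0},{"dp":[0,0,-1.5],"twist":0,"fingers":0},{"dp":[0,0,-2.7],"twist":0,"fingers":0},{"dp":[0,0,-4],"twist":0,"fingers":0},{"dp":[0,0,-5.3],"twist":0,"fingers":0},{"dp":[0,0,-6.5],"twist":0,"fingers":0},{"dp":[0,0,-7.2],"twist":0,"fingers":0},{"dp":[0,0,-7.2],"twist":0,"fingers":0}]'
python3 - <<'E'
from h import *
# scene view of tray, casting rim pixels; window limited to exclude other items
c=grab('scene');X=cloud(c)
w=np.s_[155:210,235:320]
P=X[w].reshape(-1,3);hs=cv2.cvtColor(c['pixels'],cv2.COLOR_BGR2HSV)[w].reshape(-1,3)
m=(P[:,2]>.017)&(P[:,2]<.032)&(hs[:,2]>120)&(P[:,1]<-.1)
Q=P[m];print(len(Q)); th=np.radians(100.5);ax=np.array([[np.sin(th),-np.cos(th)],[np.cos(th),np.sin(th)]])
q=(Q[:,:2]-[.519,-.24])@ax.T
print(np.percentile(q,[0,2,5,50,95,98,100],axis=0).round(3))
print(env.get_obs()['tool_pos'])
E
```

```text
time_s: 5.48
tool_pos: [0.5399, 0.1242, 0.2561]
tool_rot: [179.9, 0.0, 102.3]
force: [1.2, 0.7, -4.3]
grip_width: 0.0136
grasp_force: 39.6
79
[[-0.064  0.058]
 [-0.063  0.06 ]
 [-0.062  0.062]
 [-0.025  0.085]
 [ 0.061  0.1  ]
 [ 0.062  0.103]
 [ 0.062  0.104]]
[0.53959944 0.12402994 0.25551744]
```

```bash
python3 - <<'E'
import cv2,numpy as np
a=cv2.imread('pics/top0.png')[195:265,265:355];b=cv2.imread('pics/scene0.png')[150:215,240:320]
cv2.imwrite('pics/z3.png',np.hstack([cv2.resize(a,(400,311),interpolation=cv2.INTER_CUBIC),cv2.resize(b,(383,311),interpolation=cv2.INTER_CUBIC)]))
E
```

```text
(no output)
```

View pics/z3.png

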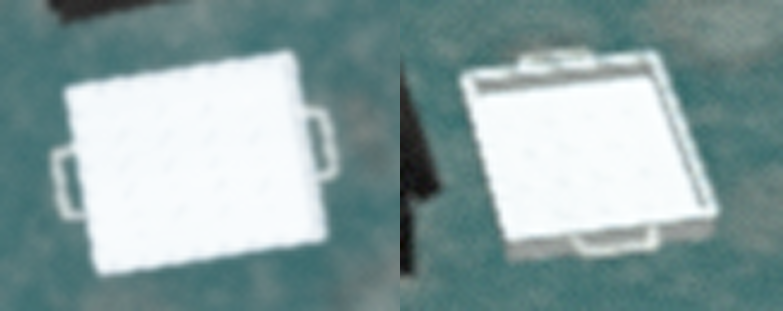

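The left crop (top view) shows the tray rim corners at (65,88), (292,50), (328,240) and (98,275). The right crop (scene view) shows them at (63,75), (255,52), (318,215) and (107,240). I'll cast those.

```bash
python3 - <<'E'
from h import *
for n,C,s,o in(('top',[(65,88),(292,50),(328,240),(98,275)],400/90,(265,195)),('scene',[(63,75),(255,52),(318,215),(107,240)],383/80,(240,150))):
    P=ray(grab(n),np.array(C)/s+o-.5,.024);print(P.mean(0).round(4));rect(n,P)
E
```

```text
[ 0.5173 -0.2325  0.024 ]
top c [ 517.  -232.4] size [129.6 156.2] ang 100.7
[ 0.5152 -0.2302  0.024 ]
scene c [ 515.5 -230.6] size [126.7 157.2] ang 100.4
```

```bash
python3 -m jog '[{"dp":[-0.6,-0.2,0],"twist":0,"fingers":0},{"dp":[-1.8,-0.5,0],"twist":0,"fingers":0},{"dp":[-3.6,-1,0],"twist":0,"fingers":0},{"dp":[-5.8,-1.7,0],"twist":0,"fingers":0},{"dp":[-8.3,-2.4,0],"twist":0,"fingers":0},{"dp":[-11,-3.2,0],"twist":0,"fingers":0},{"dp":[-13.8,-4,0],"twist":0,"fingers":0},{"dp":[-16.6,-4.8,0],"twist":0,"fingers":0}]'
python3 -m jog '[{"dp":[-2.8,-0.8,0],"twist":0.3,"fingers":0},{"dp":[-5.6,-1.6,0],"twist":0.7,"fingers":0},{"dp":[-8.4,-2.4,0],"twist":1,"fingers":0},{"dp":[-11,-3.2,0],"twist":1.4,"fingers":0},{"dp":[-13.4,-3.9,0],"twist":1.8,"fingers":0},{"dp":[-15.4,-4.5,0],"twist":1.8,"fingers":0},{"dp":[-16.9,-4.9,0],"twist":1.8,"fingers":0},{"dp":[-17.6,-5.1,0],"twist":1.8,"fingers":0}]'
python3 -m jog '[{"dp":[0,0,1],"twist":0,"fingers":0},{"dp":[0,0,2.5],"twist":0,"fingers":0},{"dp":[0,0,4.2],"twist":0,"fingers":0},{"dp":[0,0,6],"twist":0,"fingers":0},{"dp":[0,0,7.5],"twist":0,"fingers":0},{"dp":[0,0,8.5],"twist":0,"fingers":0},{"dp":[0,0,9],"twist":0,"fingers":0},{"dp":[0,0,9],"twist":0,"fingers":0}]'
python3 - <<'E'
from h import *
c=grab('scene','s4.png');X=cloud(c)
print(env.get_obs()['tool_pos'])
cv2.imwrite('pics/z4.png',cv2.resize(c['pixels'][90:230,200:340],(600,600),interpolation=cv2.INTER_CUBIC))
E
```

```text
time_s: 6.62
tool_pos: [0.5275, -0.0505, 0.2555]
tool_rot: [-180.0, 0.0, 102.2]
force: [0.3, -0.6, -4.8]
grip_width: 0.0136
grasp_force: 39.7
time_s: 7.62
tool_pos: [0.5155, -0.2321, 0.2554]
tool_rot: [-180.0, -0.0, 100.4]
force: [-0.8, 0.3, -4.6]
grip_width: 0.0136
grasp_force: 39.7
time_s: 8.62
tool_pos: [0.5156, -0.2312, 0.1655]
tool_rot: [-180.0, -0.0, 100.5]
force: [-0.4, -0.2, -3.9]
grip_width: 0.0136
grasp_force: 39.7
[ 0.51589485 -0.23134627  0.16594097]
```

View pics/z4.png

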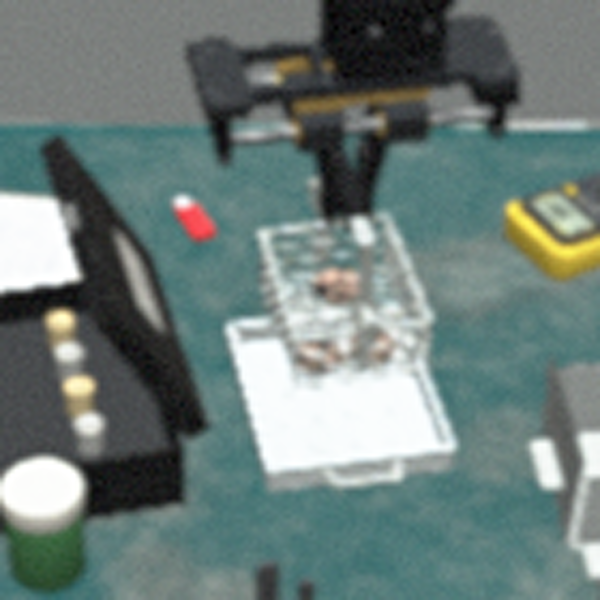

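The basket hangs level over the tray with all three chokes visible. Rim corners are at (258,230), (388,213), (434,320) and (283,342) in the crop. I'll check its centre against the tray.

```bash
python3 - <<'E'
from h import *
s=600/140;o=(200,90)
c=grab('scene')
for n,C,z in(('basket',[(258,230),(388,213),(434,320),(283,342)],.1165),('tray',[(230,322),(400,302),(455,450),(268,472)],.024)):
    P=ray(c,np.array(C)/s+o-.5,z);print(P.round(3).tolist());rect(n,P)
X=cloud(c)[125:190,250:310].reshape(-1,3);m=(X[:,2]>.109)&(X[:,2]<.124);rect('rim cloud',X[m])
E
```

```text
[[0.57, -0.281, 0.117], [0.482, -0.301, 0.117], [0.459, -0.186, 0.117], [0.555, -0.163, 0.117]]
basket c [ 518.5 -232. ] size [ 98.7 121.3] ang 101.3
[[0.589, -0.297, 0.024], [0.467, -0.321, 0.024], [0.44, -0.164, 0.024], [0.563, -0.142, 0.024]]
tray c [ 515.1 -231.7] size [125.4 160.1] ang 99.9
rim cloud c [ 515.6 -233.2] size [ 90.6 123.2] ang 100.9
```

Centred to within 3 mm, so I lower it slowly.

```bash
python3 -m jog '[{"dp":[0,0,0.6],"twist":0,"fingers":0},{"dp":[0,0,1.6],"twist":0,"fingers":0},{"dp":[0,0,2.8],"twist":0,"fingers":0},{"dp":[0,0,4],"twist":0,"fingers":0},{"dp":[0,0,5],"twist":0,"fingers":0},{"dp":[0,0,5.7],"twist":0,"fingers":0},{"dp":[0,0,6.2],"twist":0,"fingers":0},{"dp":[0,0,6.4],"twist":0,"fingers":0}]'
python3 -m jog '[{"dp":[0,0,0.1],"twist":0,"fingers":0},{"dp":[0,0,0.2],"twist":0,"fingers":0},{"dp":[0,0,0.3],"twist":0,"fingers":0},{"dp":[0,0,0.3],"twist":0,"fingers":0}]'
```

```text
time_s: 9.72
tool_pos: [0.5156, -0.2312, 0.1014]
tool_rot: [-180.0, 0.0, 100.5]
force: [0.0, -0.1, -4.0]
grip_width: 0.0136
grasp_force: 39.7
time_s: 10.22
tool_pos: [0.5158, -0.2314, 0.0996]
tool_rot: [180.0, 0.0, 100.5]
force: [-2.7, 0.4, 3.6]
grip_width: 0.0135
grasp_force: 39.6
```

It is down: the force reversed by about 7.6 N. Release and retreat.

```bash
python3 -m jog '[{"dp":[0,0,0],"twist":0,"fingers":0.2},{"dp":[0,0,0],"twist":0,"fingers":0.4},{"dp":[0,0,0],"twist":0,"fingers":0.6},{"dp":[0,0,0],"twist":0,"fingers":0.6},{"dp":[0,0,-1.5],"twist":0,"fingers":0.6},{"dp":[0,0,-4],"twist":0,"fingers":0.6},{"dp":[0,0,-8],"twist":0,"fingers":0.6},{"dp":[0,0,-12],"twist":0,"fingers":0.6}]'
python3 -m jog '[{"dp":[0,0,-3],"twist":0,"fingers":0.6},{"dp":[0,0,-3],"twist":0,"fingers":0.6},{"dp":[0,0,-3],"twist":0,"fingers":0.6},{"dp":[0,0,-3],"twist":0,"fingers":0.6}]'
python3 - <<'E'
from h import *
c=grab('scene','s5.png');X=cloud(c)
cv2.imwrite('pics/z5.png',cv2.resize(c['pixels'][90:330,180:340],(400,600),interpolation=cv2.INTER_CUBIC))
P=X[130:210,235:325].reshape(-1,3)
m=(P[:,2]>.043)&(P[:,2]<.056)&(P[:,0]<.6);rect('rim',P[m]);print(np.median(P[m],0))
E
```

```text
time_s: 11.22
tool_pos: [0.5158, -0.2311, 0.2209]
tool_rot: [179.9, 0.0, 100.5]
force: [1.1, 0.4, 0.3]
grip_width: 0.0519
grasp_force: 0.0
time_s: 11.72
tool_pos: [0.515, -0.2309, 0.2473]
tool_rot: [-179.9, -0.1, 100.5]
force: [-0.5, 0.4, -0.3]
grip_width: 0.0524
grasp_force: 0.0
rim c [ 515.1 -234. ] size [ 89.8 124.3] ang 100.5
[ 0.52258735 -0.22088557  0.048324  ]
```

View pics/z5.png

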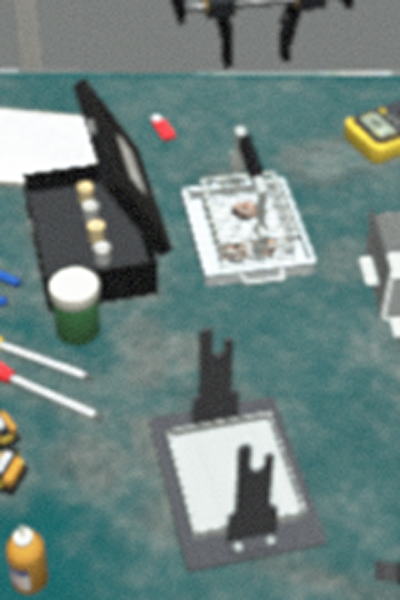

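The basket sits flat in the tray at (250,230) with its rim at 48 mm and all three chokes inside. The stand at (235,480), jar and bottle are undisturbed, and the gripper is clear above.

```bash
python3 -c "from cell import env; print(env.sign_off())"
```

```text
the job is handed in; nothing more can be done
None
```

The basket is flat in the oven tray with all three chokes in it, the stand, bottle and jar look undisturbed in the last picture, and the job was handed in at about 12 s; no verdict came back.

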